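# Set a screen-frame bar against the flip stop

## Robot

A 6-joint arm with a two-finger parallel gripper is mounted at the origin on the work surface. World frame = base frame: x ahead of the robot, y to its left, z up, the work surface at z = 0. Lengths are in m, angles in rad, forces in N, time in s.
With the tool pointing down it reaches from about 0.35 to 0.725 m from the base axis. Payload 4.3 kg.
Tool frame: the origin (TCP) lies midway between the tips of the shut fingers; the grasp point (between the pads) lies 19 mm behind it (r.pinch_z is the z of the grasp point in the tool frame, in m); z points along the fingers, y is the line along which they close (so a half turn about z gives the same grasp; the last joint's range is limited). The gripper opens to 85 mm and grips with 20 to 120 N. Pads are 22 mm wide; open, the fingers measure 114 mm over their backs; the gripper's body (76 mm by 85 mm) begins 54 mm behind the grasp point. The pads swing forward as they close: fully open they stand 13 mm farther back than shut.
Start: joints at [1.053, 0.377, 0.081, 1.274, 0, 1.46], TCP at [0.228, 0.528, 0.231] pointing down, gripper open.
Joint ranges: [-2.72, 2.72], [-0.84, 1.66], [-1.02, 1.22], [-1.77, 2.12], [-1.37, 1.28], [-3.14, 3.14]. Speed limits (rad/s): [2.57, 2.57, 3.14, 3.14, 3.14, 3.14].

## Interface

Orientations are given as a unit quaternion [x, y, z, w].
In Python, from bench import r gives the robot as it stands.
- The arm moves only by the tool play_rows, never from a script. Its argument "commands" is a list of rows, each an object of numbers: "tx", "ty", "tz": the shift along the tool's x, y, z in m; "ax", "ay", "az": the turn, a rotation vector about the tool's x, y, z in rad; "jaw": the finger opening in m, from 0 to 0.0854. A call has 1 to 20 rows; each row shifts and turns the commanded pose from where the row before left it, along the tool's axes as they then stand; what a row does not reach is not made up. A row lasts 1/12 s, in which the tool goes at most 41.7 mm and 7.16 degrees, less where a joint would pass 70% of its speed; a pose out of reach is approached as far as the arm can. A call is refused whole if a number of a shift passes 0.0417 or a number of a turn 0.125, either way. A call with a gripper value outside its range is refused whole. The fingers move at their own pace and stop on an object; "newtons" is the grip in N (left out, the last holds). Time passes only in rows, so rows that do not move let the fingers close. It gives the time, the measured TCP pose, the force, the opening and the grip force at its end, in the units of the state.
- r.get_state(): the state, without advancing time (a new reading comes with each control period).
- r.capture(name): name is "scene" or "side" or "wrist"; returns the picture (420x560x3 uint8, blue, green, red); there is no depth.
- r.calibration(name): a dict with "vfov" (degrees; the focal length in pixels is half the picture's height over the tangent of half this angle, whatever the lens; pixels are square), "cx", "cy" (the principal point, pixels), "dist" ([k1, k2, p1, p2, k3] as OpenCV has them; the pictures are not rectified), "xyz" and "orientation" of the camera in the world; the wrist camera has in their place "T_tool_cam" (4x4, takes a point from camera to tool coordinates, whose origin is the TCP and whose axes are the flange's). Camera axes: x right, y up, looking along -z (the intrinsics and any distortion apply to the point x, -y, -z); pixel columns grow to the right and rows downward; lengths in m; the calibration is good to about 2 mm. A picture is of the moment at which its call begins: read the wrist's pose just before it. calibration takes no time and is no camera call.
- r.hand_in(): hands the job in; it is judged then, once.
The state is a dict: "t": time; "joints": joint angles; "qd": joint speeds; "tau": joint torques, N m; "eef_pos": TCP position; "tool_rot": TCP orientation; "contact_force": force on the tool from outside, world axes, zero at the start; "ft_torque": the same for the moment, N m; "gripper_width": opening from 0.0 (shut) to 1.0 (fully open); "grip_force": force on a finger pad.
Only numpy, scipy, OpenCV 4.12 (cv2) and the standard library are available. Lean on these libraries where they do the work, as an engineer would, in place of code of your own. Each camera call takes 0.05 s, during which the arm holds its last target. There are 200 camera calls.

## Task

First flip the raised stop flag on the fence all the way down across the path, then slide the aluminium frame bar snug along the fence and press it firmly home on the stop, so that the stop's small spring plunger is pushed in flush. The stop is only friction-clamped to the rail: push gently enough that it does not shift from its setting, and leave the jar, squeegee and tape roll alone.

Things in the scene. Friction and masses are not known exactly. Their poses are not given: they have to be found in the camera images.
- fence: fixed fence: plywood bed 560 long (its y) x 200 wide (x from -145 to 55) x 12 thick, and an aluminium rail 30 wide along all of it. Origin on the table under the rail's face, half way along; the face looks to -x (the robot) and is the plane x = 0 of this frame; the rail's top is 32 above the table. y runs along the rail towards the stop. Placed and turned differently each time
- carriage: dark steel stop clamp on the rail, 44 long (y), x from 8 to 54, set at various places along it. Axes as the fence's; origin at the rail top's front edge (32 above the table), mid-length. Held by friction only: about 12 N along the rail on the stop shifts it. Carries the flag's hinge: axis along y, at x = 30, z = 26 in this frame (58 above the table)
- flag (a joint): hinge angle of the steel stop flag, rad: 0 = standing straight up, negative = leaning back away from the robot, grows as it comes forward and down to its end stop at 1.571 = lying level across the bar's path (arm's top 65, foot's lower end 16 above the table, foot in front of the rail). Stiff hinge, about 0.14 N m: it stays where it is left
- flag_tip (a point): free end of the flag's arm, on its middle line, 85 from the hinge axis. The arm is 14 thick and 24 wide (y); a foot 30 wide and 20 thick (y) stands out 42 from the arm's middle line on its robot side (its lower side when down), centred 46 from the hinge
- plunger (a joint): spring plunger, m: 0 = standing out 6 mm, 0.006 = flush (under 1 N, too weak to push the bar back). A pin 10 across in the brass screw, 22 across, that points to -y from the flag's foot; when down, at fence x = -16, 33 above the table. The screw's hard face lies 14 to 59 before the carriage's origin (towards -y), set by hand, not measured: it must be felt
- bar: loose aluminium frame bar, 180 long (its y) x 30 wide x 40 high, about 0.4 kg, lying on the bed (underside 12 above the table, top at 52), clear of the rail and short of the stop. Origin at the middle of its underside. Sliding it takes 1.5 to 4 N
- ink_jar: closed jar 70 across, 85 high (bystander). Origin: middle of its underside
- squeegee: wooden squeegee 140 long (its y), 22 thick, 75 high, standing on its handle edge, rubber up (bystander). Origin: middle of its underside
- tape_roll: tape ring 100 across, 25 high (bystander). Origin: middle of its underside

How it is judged:
By the outcome, as a careful person would: the job done as asked, in the order asked, and still so for the second after the job is handed in, with the robot touching nothing.
It also fails if it takes over 72 s, if anything falls off the work surface, if the arm or the gripper's body presses on something with over 40 N, if the wrist force passes 120 N, or if a joint passes its speed limit or range.

## Working session

There is one attempt and no reset: what is moved stays moved. The work goes in short steps, Python scripts to look and compute and a tool call to move; the robot and the scene stay as the last step left them, time stands still between calls to the robot, and variables do not carry over. Pictures are saved under pics/ and viewed, at most 10 in all, crops included, and the job is handed in when it is done.

Besides the shell and the picture viewer there is one more tool, called after "Emit:" by a JSON object that holds its "op" and its "data", one argument or row to a line. play_rows: Moves the arm, as the interface text tells. Its arguments: {"type":"object","properties":{"commands":{"type":"array","items":{"type":"object","properties":{"tx":{"type":"number"},"ty":{"type":"number"},"tz":{"type":"number"},"ax":{"type":"number"},"ay":{"type":"number"},"az":{"type":"number"},"jaw":{"type":"number"}}}},"newtons":{"type":"number"}},"required":["commands"]}

```bash
ls; mkdir -p pics
cat > h.py <<'E'
import numpy as np, cv2
from scipy.spatial.transform import Rotation as R
from bench import r
def cam(n):
    c=r.calibration(n); f=210/np.tan(np.radians(c['vfov'])/2)
    K=np.array([[f,0,c['cx']],[0,f,c['cy']],[0,0,1]])
    if 'xyz' in c: return K,np.array(c['dist']),R.from_quat(c['orientation']).as_matrix(),np.array(c['xyz'])
    s=r.get_state(); T=np.array(c['T_tool_cam']); A=R.from_quat(s['tool_rot']).as_matrix()
    return K,np.array(c['dist']),A@T[:3,:3],A@T[:3,3]+np.array(s['eef_pos'])
def ray(c,px):
    K,d,A,o=c; u=cv2.undistortPoints(np.array(px,float).reshape(-1,1,2),K,d).reshape(-1,2)
    v=np.c_[u[:,0],-u[:,1],-np.ones(len(u))]@A.T
    return o,v
def onz(c,px,z):
    o,v=ray(c,px); return o+v*((z-o[2])/v[:,2])[:,None]
def proj(c,P):
    K,d,A,o=c; q=(np.array(P,float).reshape(-1,3)-o)@A; q[:,1:]*=-1
    return cv2.projectPoints(q,np.zeros(3),np.zeros(3),K,d)[0].reshape(-1,2)
def tri(c1,p1,c2,p2):
    o1,v1=ray(c1,[p1]);o2,v2=ray(c2,[p2]);v1=v1[0]/np.linalg.norm(v1[0]);v2=v2[0]/np.linalg.norm(v2[0])
    t=np.linalg.lstsq(np.c_[v1,-v2],o2-o1,rcond=None)[0]
    a=o1+t[0]*v1;b=o2+t[1]*v2
    return (a+b)/2,np.linalg.norm(a-b)
E
python3 - <<'E'
from h import *
for n in ['scene','side']:
    cv2.imwrite(f'pics/{n}0.png',cv2.resize(r.capture(n),(784,588),interpolation=cv2.INTER_CUBIC))
    c=cam(n); print(n,c[3],c[2][:,2],c[0][0,0],c[1])
s=r.get_state();print(s)
print(r.pinch_z,r.calibration('wrist'))
E
```

```text
pics
scene [1.64475465 0.68243346 1.2149333 ] [0.63422157 0.42091968 0.64852881] 531.4934265535297 [-0.12026785  0.          0.          0.          0.        ]
side [ 0.31359547 -1.06206237  1.04561456] [-0.17887367 -0.73027023  0.65932511] 461.8811688543636 [-0.10237702  0.          0.          0.          0.        ]
{'t': 0.1, 'joints': array([ 1.05270066e+00,  3.78056654e-01,  7.98121363e-02,  1.27442480e+00,
       -1.88647529e-05,  1.46051552e+00]), 'qd': array([-0.0009717 ,  0.00026269,  0.00330747,  0.00196886,  0.00228343,
       -0.00111171]), 'tau': array([ 1.52663575e-03, -4.64691067e+01,  2.70584375e+01,  1.20001376e-02,
       -8.61839794e-05, -6.66253229e-06]), 'eef_pos': array([0.22774967, 0.52734405, 0.23043666]), 'tool_rot': array([ 2.02497251e-01,  9.79282383e-01, -8.93566215e-04, -2.80448005e-04]), 'contact_force': array([1.34516967, 0.21687811, 0.04518071]), 'ft_torque': array([ 0.00991465, -0.00273302, -0.03556173]), 'grip_force': 0.0, 'gripper_width': 0.9989771959752516}
-0.0187 {'vfov': 58.582608790338035, 'cx': 281.6754504402505, 'cy': 202.67399957588324, 'dist': array([-0.07406084,  0.        ,  0.        ,  0.        ,  0.        ]), 'T_tool_cam': array([[ 6.07243689e-05,  9.59066795e-01,  2.83179940e-01,
         7.18576866e-02],
       [ 9.99999944e-01, -1.51689639e-04,  2.99301321e-04,
        -9.65707359e-04],
       [ 3.30005422e-04,  2.83179906e-01, -9.59066751e-01,
        -1.42808319e-01],
       [ 0.00000000e+00,  0.00000000e+00,  0.00000000e+00,
         1.00000000e+00]])}
```

View pics/scene0.png

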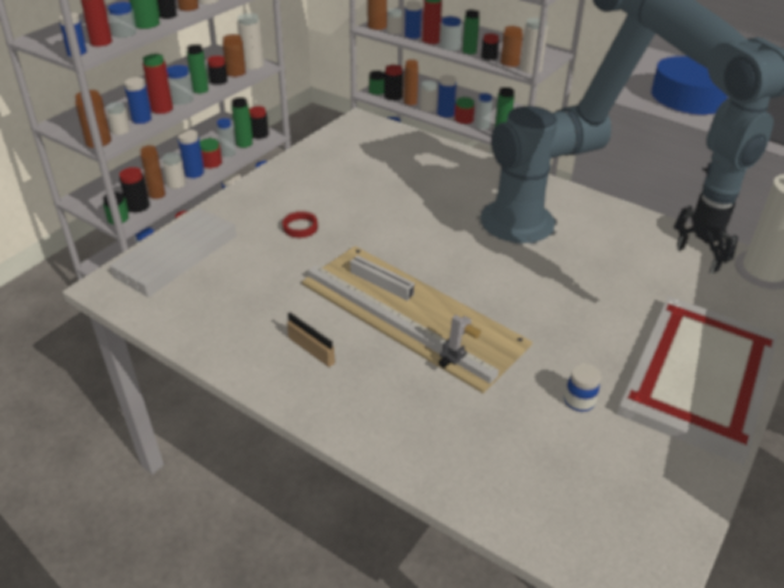

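View pics/side0.png

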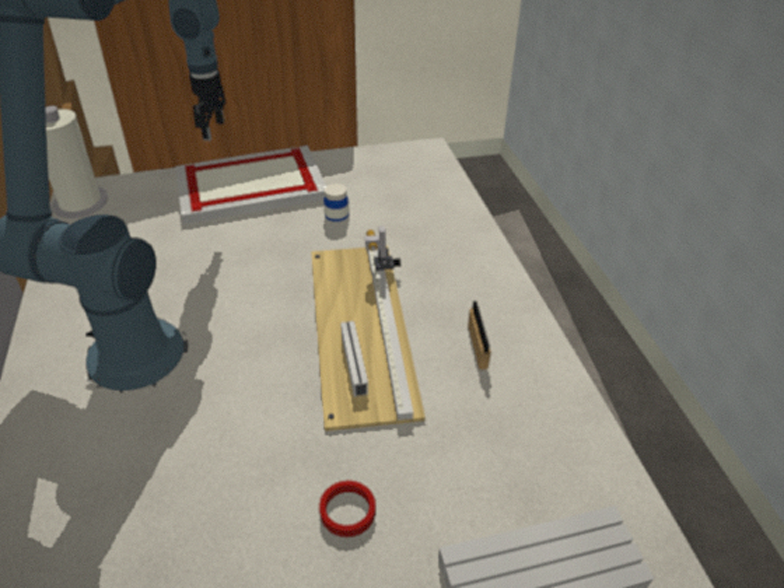

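The scene view shows the bed with corners at about (358,249), (530,345), (486,388) and (302,281). The bar is at (380,278), and the upright flag is at (458,335) with its brass screw at (471,326). The side view shows bed corners at about (313,252), (325,430) and (424,418). The bar runs from (348,325) to (360,390), and the flag's tip is at (382,231).

Run:
```python
from h import *
a,b=cam('scene'),cam('side')
k=1/1.4
S=np.array([(358,249),(530,345),(486,388),(302,281)])*k
D=np.array([(313,252),(325,430),(424,418)])*k
print(onz(a,S,.012).round(3)); print(onz(b,D,.012).round(3))
# refined: wood mask contour in both views
for n,c in(('scene',a),('side',b)):
    im=r.capture(n); hsv=cv2.cvtColor(im,cv2.COLOR_BGR2HSV)
    m=cv2.inRange(hsv,(12,60,90),(30,255,255))
    q=proj(c,[[.5,.1,.02]])[0]
    mm=cv2.morphologyEx(m,cv2.MORPH_CLOSE,np.ones((15,15)))
    N,L,st,ce=cv2.connectedComponentsWithStats(mm)
    seg=np.zeros_like(m); cv2.fillPoly(seg,[np.round((S if n=='scene' else np.vstack([D,[395*k,255*k]]))).astype(int)],1)
    i=np.bincount(L[(seg>0)&(L>0)]).argmax(); print(n,st[i])
    P=np.argwhere(L==i)[:,::-1].astype(float); W=onz(c,P,.012)
    rect=cv2.minAreaRect(W[:,:2].astype(np.float32)); print(rect, cv2.boxPoints(rect).round(3).tolist())
# bar ends, top (both)
print('bar scene',onz(a,np.array([(352,262),(411,291)])*k,.052).round(3))
print('bar side',onz(b,np.array([(347,322),(361,388)])*k,.052).round(3))
print('tip',tri(a,(459*k,319*k),b,(382*k,230*k)))
print('jar',onz(a,[(585*k,370*k)],.085), 'tape',onz(a,[(300*k,224*k)],.02),'sq',onz(a,np.array([(289,319),(332,350)])*k,.075))
```

```text
[[ 0.385 -0.276  0.012]
 [ 0.447  0.265  0.012]
 [ 0.623  0.246  0.012]
 [ 0.574 -0.312  0.012]]
[[ 0.436  0.26   0.012]
 [ 0.378 -0.3    0.012]
 [ 0.573 -0.315  0.012]]
scene [ 216  176  164  104 6529]
((0.508208692073822, -0.02403181791305542), (0.5639517307281494, 0.20713381469249725), 84.33611297607422) [[0.37700000405311584, -0.2939999997615814], [0.5830000042915344, -0.3149999976158142], [0.6389999985694885, 0.2460000067949295], [0.43299999833106995, 0.2669999897480011]]
side [ 222  164   82  144 8291]
((0.5065639019012451, 0.009118109941482544), (0.6450688242912292, 0.20289228856563568), 84.22328186035156) [[0.37299999594688416, -0.3019999861717224], [0.574999988079071, -0.32199999690055847], [0.6399999856948853, 0.3199999928474426], [0.43799999356269836, 0.3400000035762787]]
bar scene [[ 0.479 -0.225  0.052]
 [ 0.486 -0.041  0.052]]
bar side [[ 0.469 -0.054  0.052]
 [ 0.461 -0.245  0.052]]
tip (array([0.59187067, 0.147117  , 0.13886662]), np.float64(0.002982335671739428))
jar [[0.51957521 0.42061585 0.085     ]] tape [[ 0.39497907 -0.46873685  0.02      ]] sq [[ 0.75105491 -0.19738846  0.075     ]
 [ 0.77237344 -0.0573429   0.075     ]]
```

Emit:
{"op": "play_rows", "data": {
  "commands": [
    {"tx": -0.0353, "ty": -0.0129, "jaw": 0},
    {"tx": -0.0353, "ty": -0.0129},
    {"tx": -0.0353, "ty": -0.0129},
    {"tx": -0.0353, "ty": -0.0129},
    {"tx": -0.0353, "ty": -0.0129},
    {"tx": -0.0353, "ty": -0.0129},
    {"tx": -0.0353, "ty": -0.0129},
    {"tx": -0.0353, "ty": -0.0129},
    {"tx": -0.0353, "ty": -0.0129},
    {"tx": -0.0353, "ty": -0.0129},
    {"tx": -0.0353, "ty": -0.0129},
    {"tx": -0.0353, "ty": -0.0129},
    {"tx": -0.0353, "ty": -0.0129},
    {"tx": -0.0353, "ty": -0.0129},
    {"tx": -0.0353, "ty": -0.0129}
  ]
}}

```text
invalid input at $.commands[0]: expected keys tx, ty, tz, ax, ay, az, jaw
```

Emit:
{"op": "play_rows", "data": {
  "commands": [
    {"az": 0.1147},
    {"az": 0.1147},
    {"az": 0.1147},
    {"az": 0.1147},
    {"az": 0.1147},
    {"az": 0.1147},
    {"az": 0.1147},
    {"az": 0.1147},
    {"az": 0.1147},
    {"az": 0.1147},
    {"az": 0.1147},
    {"az": 0},
    {"az": 0}
  ]
}}

```text
invalid input at $.commands[0]: expected keys tx, ty, tz, ax, ay, az, jaw
```

Run:
```python
from h import *
s=r.get_state();print(s['t'],s['joints'].round(3),s['eef_pos'],R.from_quat(s['tool_rot']).as_matrix().round(3),s['contact_force'])
np.savez('w1.npz',*cam('wrist'))
cv2.imwrite('pics/w1r.png',im:=r.capture('wrist'));cv2.imwrite('pics/w1.png',cv2.resize(im,(784,588),interpolation=cv2.INTER_CUBIC))
```

```text
0.2 [1.053 0.378 0.08  1.274 0.    1.46 ] [0.22783769 0.52751332 0.23069202] [[-0.918  0.397 -0.001]
 [ 0.397  0.918 -0.001]
 [ 0.    -0.001 -1.   ]] [-0.82065869 -0.61345753 -0.53009681]
```

View pics/w1.png

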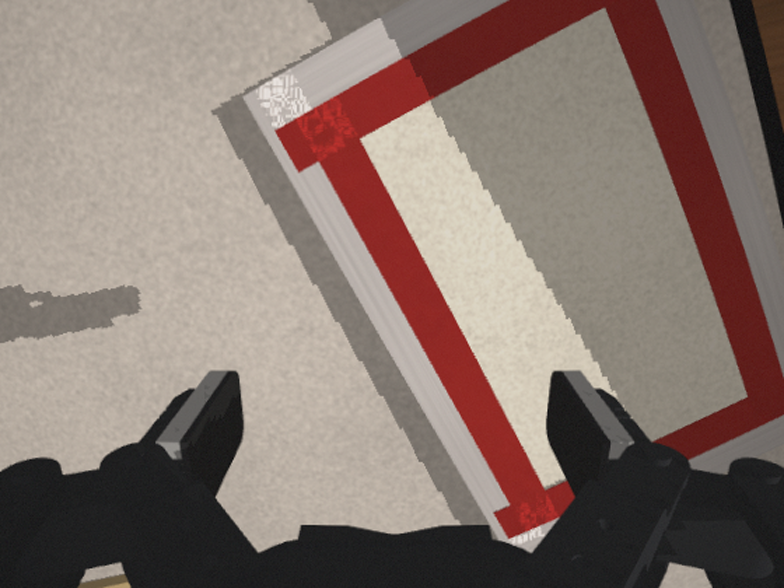

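The wrist view shows only the red printing frame and the open fingers at the bottom; image-up is tool +x. Each row needs all seven keys, so I'm resending the move.

Emit:
{"op": "play_rows", "data": {
  "commands": [
    {"tx": -0.0353, "ty": -0.0129, "tz": 0, "ax": 0, "ay": 0, "az": 0, "jaw": 0},
    {"tx": -0.0353, "ty": -0.0129, "tz": 0, "ax": 0, "ay": 0, "az": 0, "jaw": 0},
    {"tx": -0.0353, "ty": -0.0129, "tz": 0, "ax": 0, "ay": 0, "az": 0, "jaw": 0},
    {"tx": -0.0353, "ty": -0.0129, "tz": 0, "ax": 0, "ay": 0, "az": 0, "jaw": 0},
    {"tx": -0.0353, "ty": -0.0129, "tz": 0, "ax": 0, "ay": 0, "az": 0, "jaw": 0},
    {"tx": -0.0353, "ty": -0.0129, "tz": 0, "ax": 0, "ay": 0, "az": 0, "jaw": 0},
    {"tx": -0.0353, "ty": -0.0129, "tz": 0, "ax": 0, "ay": 0, "az": 0, "jaw": 0},
    {"tx": -0.0353, "ty": -0.0129, "tz": 0, "ax": 0, "ay": 0, "az": 0, "jaw": 0},
    {"tx": -0.0353, "ty": -0.0129, "tz": 0, "ax": 0, "ay": 0, "az": 0, "jaw": 0},
    {"tx": -0.0353, "ty": -0.0129, "tz": 0, "ax": 0, "ay": 0, "az": 0, "jaw": 0},
    {"tx": -0.0353, "ty": -0.0129, "tz": 0, "ax": 0, "ay": 0, "az": 0, "jaw": 0},
    {"tx": -0.0353, "ty": -0.0129, "tz": 0, "ax": 0, "ay": 0, "az": 0, "jaw": 0},
    {"tx": -0.0353, "ty": -0.0129, "tz": 0, "ax": 0, "ay": 0, "az": 0, "jaw": 0},
    {"tx": -0.0353, "ty": -0.0129, "tz": 0, "ax": 0, "ay": 0, "az": 0, "jaw": 0},
    {"tx": -0.0353, "ty": -0.0129, "tz": 0, "ax": 0, "ay": 0, "az": 0, "jaw": 0}
  ]
}}

```text
t: 1.5
eef_pos: [0.6384, 0.1387, 0.2312]
tool_rot: [0.203, 0.979, 0.0, -0.0]
contact_force: [0.1, 0.6, 0.4]
gripper_width: 0.002
grip_force: 0.0
```

Emit:
{"op": "play_rows", "data": {
  "commands": [
    {"tx": 0, "ty": 0, "tz": 0, "ax": 0, "ay": 0, "az": 0.1147, "jaw": 0},
    {"tx": 0, "ty": 0, "tz": 0, "ax": 0, "ay": 0, "az": 0.1147, "jaw": 0},
    {"tx": 0, "ty": 0, "tz": 0, "ax": 0, "ay": 0, "az": 0.1147, "jaw": 0},
    {"tx": 0, "ty": 0, "tz": 0, "ax": 0, "ay": 0, "az": 0.1147, "jaw": 0},
    {"tx": 0, "ty": 0, "tz": 0, "ax": 0, "ay": 0, "az": 0.1147, "jaw": 0},
    {"tx": 0, "ty": 0, "tz": 0, "ax": 0, "ay": 0, "az": 0.1147, "jaw": 0},
    {"tx": 0, "ty": 0, "tz": 0, "ax": 0, "ay": 0, "az": 0.1147, "jaw": 0},
    {"tx": 0, "ty": 0, "tz": 0, "ax": 0, "ay": 0, "az": 0.1147, "jaw": 0},
    {"tx": 0, "ty": 0, "tz": 0, "ax": 0, "ay": 0, "az": 0.1147, "jaw": 0},
    {"tx": 0, "ty": 0, "tz": 0, "ax": 0, "ay": 0, "az": 0.1147, "jaw": 0},
    {"tx": 0, "ty": 0, "tz": 0, "ax": 0, "ay": 0, "az": 0.1147, "jaw": 0},
    {"tx": 0, "ty": 0, "tz": 0, "ax": 0, "ay": 0, "az": 0, "jaw": 0},
    {"tx": 0, "ty": 0, "tz": 0, "ax": 0, "ay": 0, "az": 0, "jaw": 0}
  ]
}}

```text
t: 2.58
eef_pos: [0.6373, 0.1403, 0.2311]
tool_rot: [0.74, 0.672, -0.0, -0.0]
contact_force: [-1.3, 0.8, -0.4]
gripper_width: 0.002
grip_force: 0.0
```

```bash
cat > look.py <<'E'
from h import *; import sys
n=sys.argv[1]
s=r.get_state();print(round(s['t'],2),s['joints'].round(3),s['eef_pos'].round(4),R.from_quat(s['tool_rot']).as_matrix()[:,1].round(3),s['contact_force'].round(2))
np.savez(f'{n}.npz',*cam('wrist'))
cv2.imwrite(f'pics/{n}r.png',im:=r.capture('wrist'));cv2.imwrite(f'pics/{n}.png',cv2.resize(im,(784,588),interpolation=cv2.INTER_CUBIC))
E
python3 look.py w2
```

```text
2.58 [0.119 0.548 0.348 1.371 0.    1.786] [0.6373 0.1403 0.2311] [ 0.995 -0.096 -0.   ] [-1.26  0.84 -0.35]
```

View pics/w2.png

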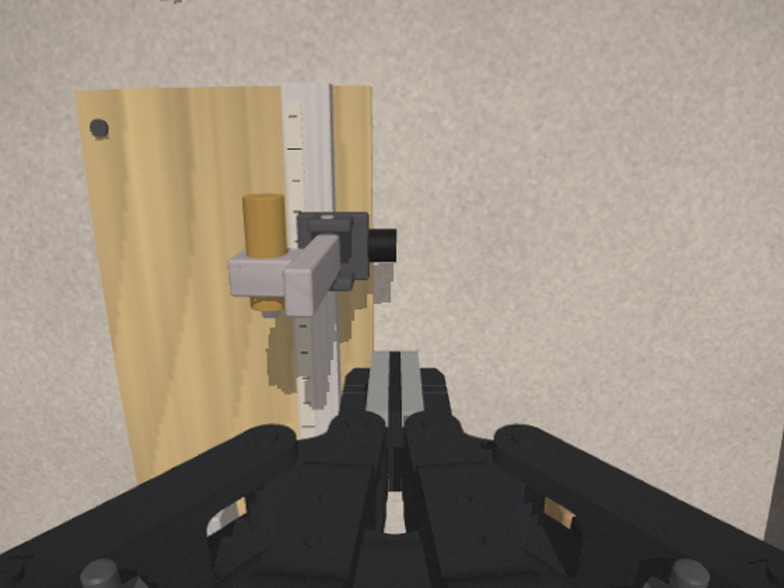

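The wrist view shows the rail's front edge from (282,85) to (303,440) and the bed's end edge at row ~88. The flag's tip face is centred at (299,290), the brass screw at (265,250) with its pin at (270,314), and the carriage spans (297..368, 212..290). The fingers hang to the right of the flag.

```bash
cat >> h.py <<'E'
def load(n):
    z=np.load(n+'.npz'); return tuple(z[k] for k in z.files)
E
python3 - <<'E'
from h import *
c=load('w2');k=1/1.4
e=onz(c,np.array([(282,85),(303,440)])*k,.032); print('rail',e.round(4))
d=e[0]-e[1]; th=np.arctan2(d[1],d[0]); print('ydir deg',np.degrees(th))
b=onz(c,np.array([(78,91),(372,88),(136,480)])*k,.012); print('bed',b.round(4)); g=b[0]-b[2];print(np.degrees(np.arctan2(g[1],g[0])))
fy=np.array([np.cos(th),np.sin(th)]); fx=np.array([fy[1],-fy[0]])
end=(b[0,:2]@fy+b[1,:2]@fy)/2
o=fx*np.mean(e[:,:2]@fx)+fy*(end-.28); print('origin',o, 'bed x',b[:,:2]@fx-o@fx)
f=lambda p,z:[(( q[:2]-o)@fx,(q[:2]-o)@fy) for q in onz(c,np.array(p)*k,z)]
print('tip',np.round(f([(299,290),(285,265),(313,270),(312,315),(287,315)],.143),4))
print('carr',np.round(f([(297,212),(368,212),(368,280)],.058),4))
p=r.get_state()['eef_pos'];print('tcp',(p[:2]-o)@fx,(p[:2]-o)@fy)
E
```

```text
rail [[ 0.5772  0.2449  0.032 ]
 [ 0.554  -0.0052  0.032 ]]
ydir deg 84.70167620464646
bed [[ 0.4344  0.2598  0.012 ]
 [ 0.6319  0.239   0.012 ]
 [ 0.4018 -0.0454  0.012 ]]
83.90103382001973
origin [ 0.55137798 -0.03351712] bed x [-0.14355041  0.05499894 -0.14783903]
tip [[0.0252 0.1809]
 [0.0195 0.1928]
 [0.0322 0.1904]
 [0.0307 0.1686]
 [0.0189 0.1686]]
carr [[0.0104 0.2042]
 [0.0534 0.204 ]
 [0.0527 0.1612]]
tcp 0.06951868653003142 0.18096198587006646
```

Emit:
{"op": "play_rows", "data": {
  "commands": [
    {"tx": 0, "ty": 0, "tz": 0.026, "ax": 0, "ay": 0, "az": 0, "jaw": 0},
    {"tx": 0, "ty": 0, "tz": 0.026, "ax": 0, "ay": 0, "az": 0, "jaw": 0},
    {"tx": 0, "ty": 0, "tz": 0.026, "ax": 0, "ay": 0, "az": 0, "jaw": 0},
    {"tx": 0, "ty": 0, "tz": 0.026, "ax": 0, "ay": 0, "az": 0, "jaw": 0},
    {"tx": 0, "ty": -0.01, "tz": 0, "ax": 0, "ay": 0, "az": 0, "jaw": 0},
    {"tx": 0, "ty": -0.01, "tz": 0, "ax": 0, "ay": 0, "az": 0, "jaw": 0},
    {"tx": 0, "ty": -0.009, "tz": 0.001, "ax": 0, "ay": 0, "az": 0, "jaw": 0},
    {"tx": 0, "ty": -0.009, "tz": 0.001, "ax": 0, "ay": 0, "az": 0, "jaw": 0},
    {"tx": 0, "ty": -0.009, "tz": 0.001, "ax": 0, "ay": 0, "az": 0, "jaw": 0},
    {"tx": 0, "ty": -0.009, "tz": 0.002, "ax": 0, "ay": 0, "az": 0, "jaw": 0}
  ]
}}

```text
t: 3.47
eef_pos: [0.5821, 0.1457, 0.1226]
tool_rot: [0.74, 0.672, 0.001, 0.001]
contact_force: [1.6, -0.5, 0.8]
gripper_width: 0.002
grip_force: 0.6
```

Emit:
{"op": "play_rows", "data": {
  "commands": [
    {"tx": 0, "ty": -0.007, "tz": 0.0055, "ax": 0, "ay": 0, "az": 0, "jaw": 0},
    {"tx": 0, "ty": -0.007, "tz": 0.0055, "ax": 0, "ay": 0, "az": 0, "jaw": 0},
    {"tx": 0, "ty": -0.007, "tz": 0.006, "ax": 0, "ay": 0, "az": 0, "jaw": 0},
    {"tx": 0, "ty": -0.007, "tz": 0.006, "ax": 0, "ay": 0, "az": 0, "jaw": 0},
    {"tx": 0, "ty": -0.0045, "tz": 0.008, "ax": 0, "ay": 0, "az": 0, "jaw": 0},
    {"tx": 0, "ty": -0.0045, "tz": 0.008, "ax": 0, "ay": 0, "az": 0, "jaw": 0},
    {"tx": 0, "ty": -0.0015, "tz": 0.005, "ax": 0, "ay": 0, "az": 0, "jaw": 0},
    {"tx": 0, "ty": -0.0015, "tz": 0.005, "ax": 0, "ay": 0, "az": 0, "jaw": 0},
    {"tx": 0, "ty": -0.001, "tz": 0.005, "ax": 0, "ay": 0, "az": 0, "jaw": 0},
    {"tx": 0, "ty": 0, "tz": 0, "ax": 0, "ay": 0, "az": 0, "jaw": 0}
  ]
}}

```text
t: 4.3
eef_pos: [0.5399, 0.1496, 0.067]
tool_rot: [0.741, 0.671, -0.001, -0.001]
contact_force: [0.9, -0.1, -0.2]
gripper_width: -0.001
grip_force: 0.0
```

Emit:
{"op": "play_rows", "data": {
  "commands": [
    {"tx": 0, "ty": 0, "tz": 0.001, "ax": 0, "ay": 0, "az": 0, "jaw": 0},
    {"tx": 0, "ty": 0, "tz": 0.001, "ax": 0, "ay": 0, "az": 0, "jaw": 0},
    {"tx": 0, "ty": 0, "tz": 0.001, "ax": 0, "ay": 0, "az": 0, "jaw": 0},
    {"tx": 0, "ty": 0, "tz": 0, "ax": 0, "ay": 0, "az": 0, "jaw": 0},
    {"tx": 0, "ty": 0, "tz": 0, "ax": 0, "ay": 0, "az": 0, "jaw": 0}
  ]
}}

```text
t: 4.72
eef_pos: [0.5412, 0.1498, 0.0654]
tool_rot: [0.741, 0.671, 0.0, 0.0]
contact_force: [0.8, -0.3, -0.4]
gripper_width: -0.004
grip_force: 0.0
```

Emit:
{"op": "play_rows", "data": {
  "commands": [
    {"tx": 0, "ty": 0, "tz": 0.001, "ax": 0, "ay": 0, "az": 0, "jaw": 0},
    {"tx": 0, "ty": 0, "tz": 0.001, "ax": 0, "ay": 0, "az": 0, "jaw": 0},
    {"tx": 0, "ty": 0, "tz": 0, "ax": 0, "ay": 0, "az": 0, "jaw": 0},
    {"tx": 0, "ty": 0, "tz": 0, "ax": 0, "ay": 0, "az": 0, "jaw": 0}
  ]
}}

```text
t: 5.05
eef_pos: [0.5413, 0.1499, 0.0649]
tool_rot: [0.741, 0.671, 0.001, 0.0]
contact_force: [-2.7, -1.3, 10.3]
gripper_width: -0.0
grip_force: 5.1
```

Run:
```python
from h import *
for n in ('scene','side'):
    c=cam(n); im=r.capture(n); u,v=proj(c,[[.54,.13,.06]])[0].astype(int)
    cv2.imwrite(f'pics/{n}1.png',cv2.resize(im[v-45:v+45,u-60:u+60],(600,450),interpolation=cv2.INTER_CUBIC))
a,b=[cv2.imread(f'pics/{n}1.png') for n in('scene','side')]
cv2.imwrite('pics/both1.png',cv2.resize(np.hstack([a,b]),(800,300)))
```

```text
(no output)
```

View pics/both1.png

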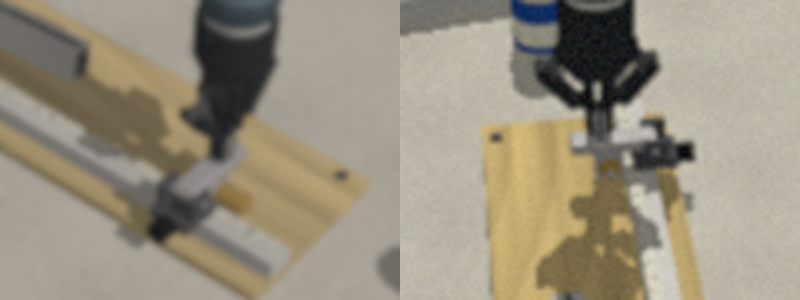

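The crops show the flag lying level across the path in both views, with its arm at about (205,180) left and (610,145) right. The contact height of 64.9 mm matches the given 65, and it holds 10 N. Next I lift off and look over the bar.

Emit:
{"op": "play_rows", "data": {
  "commands": [
    {"tx": 0, "ty": 0, "tz": -0.02, "ax": 0, "ay": 0, "az": 0, "jaw": 0},
    {"tx": 0, "ty": 0, "tz": -0.03, "ax": 0, "ay": 0, "az": 0, "jaw": 0},
    {"tx": -0.03, "ty": -0.003, "tz": -0.02, "ax": 0, "ay": 0, "az": 0, "jaw": 0},
    {"tx": -0.033, "ty": -0.003, "tz": -0.02, "ax": 0, "ay": 0, "az": 0, "jaw": 0.08},
    {"tx": -0.033, "ty": -0.003, "tz": -0.02, "ax": 0, "ay": 0, "az": 0, "jaw": 0.08},
    {"tx": -0.033, "ty": -0.003, "tz": -0.02, "ax": 0, "ay": 0, "az": 0, "jaw": 0.08},
    {"tx": -0.033, "ty": -0.003, "tz": -0.02, "ax": 0, "ay": 0, "az": 0, "jaw": 0.08},
    {"tx": -0.033, "ty": -0.003, "tz": -0.02, "ax": 0, "ay": 0, "az": 0, "jaw": 0.08},
    {"tx": -0.033, "ty": -0.003, "tz": -0.02, "ax": 0, "ay": 0, "az": 0, "jaw": 0.08},
    {"tx": 0, "ty": 0, "tz": 0, "ax": 0, "ay": 0, "az": 0, "jaw": 0.08},
    {"tx": 0, "ty": 0, "tz": 0, "ax": 0, "ay": 0, "az": 0, "jaw": 0.08},
    {"tx": 0, "ty": 0, "tz": 0, "ax": 0, "ay": 0, "az": 0, "jaw": 0.08}
  ]
}}

```text
t: 6.15
eef_pos: [0.4974, -0.0747, 0.2529]
tool_rot: [0.741, 0.671, 0.0, -0.0]
contact_force: [-0.1, -0.3, -0.4]
gripper_width: 0.932
grip_force: 0.0
```

```bash
python3 look.py w3
```

```text
6.15 [-2.760e-01  2.250e-01 -7.300e-02  1.273e+00  1.000e-03  1.394e+00] [ 0.4974 -0.0747  0.2529] [ 0.995 -0.099 -0.   ] [-0.09 -0.26 -0.41]
```

View pics/w3.png

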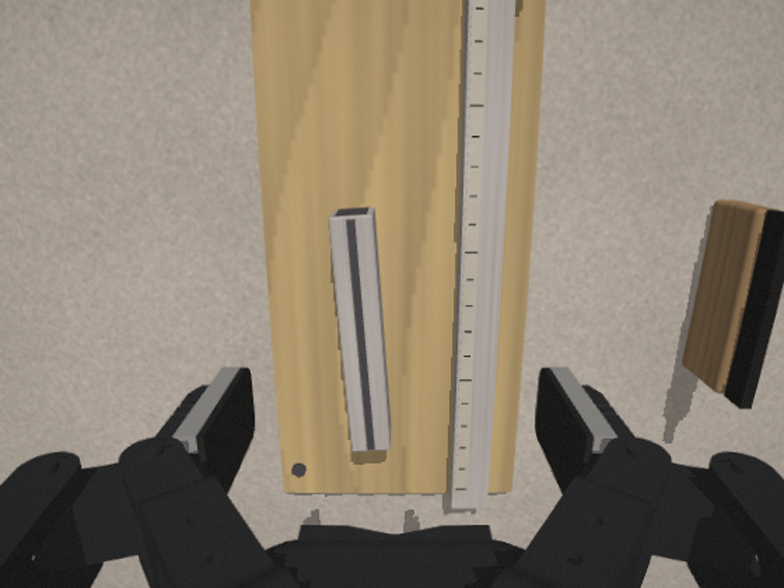

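This view shows the bar's top corners at (330,219), (375,217), (390,449) and (352,452). The rail's front edge runs from (466,0) to (452,508), and the bed's near end is at row 492.

Run:
```python
from h import *
c=load('w3');k=1/1.4
e=onz(c,np.array([(466,2),(452,505)])*k,.032); d=(e[0]-e[1])[:2]; th=np.arctan2(d[1],d[0]); print('rail',e.round(4),np.degrees(th))
th=np.radians(84.4); fy=np.array([np.cos(th),np.sin(th)]); fx=np.array([fy[1],-fy[0]])
o=np.array([.5514,-.0335])
f=lambda p,z:np.array([(( q[:2]-o)@fx,(q[:2]-o)@fy) for q in onz(c,np.array(p)*k,z)])
print('rail x',f([(466,2),(452,505)],.032).round(4),'bed end',f([(285,492),(510,492)],.012).round(4))
q=f([(330,219),(375,217),(390,449),(352,452)],.052);print('bar',q.round(4),q.mean(0))
m=(q[0]+q[1])/2-(q[2]+q[3])/2; print(np.linalg.norm(m),'yaw rel fence',np.degrees(np.arctan2(m[0],m[1])))
p=r.get_state()['eef_pos'];print('tcp',(p[:2]-o)@fx,(p[:2]-o)@fy)
```

```text
rail [[ 0.5577  0.0711  0.032 ]
 [ 0.5227 -0.3084  0.032 ]] 84.73785747906557
rail x [[-0.004   0.1047]
 [-0.0017 -0.2764]] bed end [[-0.1464 -0.2793]
 [ 0.0517 -0.2797]]
bar [[-0.0924 -0.032 ]
 [-0.0626 -0.0307]
 [-0.0534 -0.2076]
 [-0.0823 -0.2103]] [-0.07268057 -0.12013227]
0.1778453254564171 yaw rel fence -3.1072858642532912
tcp -0.05004218956431602 -0.04570517683408857
```

Emit:
{"op": "play_rows", "data": {
  "commands": [
    {"tx": -0.025, "ty": -0.0075, "tz": 0.02, "ax": 0, "ay": 0, "az": 0, "jaw": 0.08},
    {"tx": -0.025, "ty": -0.0075, "tz": 0.02, "ax": 0, "ay": 0, "az": 0, "jaw": 0.08},
    {"tx": -0.024, "ty": -0.0075, "tz": 0.02, "ax": 0, "ay": 0, "az": 0, "jaw": 0.08},
    {"tx": 0, "ty": 0, "tz": 0.03, "ax": 0, "ay": 0, "az": -0.055, "jaw": 0.08},
    {"tx": 0, "ty": 0, "tz": 0.03, "ax": 0, "ay": 0, "az": 0, "jaw": 0.08},
    {"tx": 0, "ty": 0, "tz": 0.03, "ax": 0, "ay": 0, "az": 0, "jaw": 0.08},
    {"tx": 0, "ty": 0, "tz": 0.03, "ax": 0, "ay": 0, "az": 0, "jaw": 0.08},
    {"tx": 0, "ty": 0, "tz": 0.02, "ax": 0, "ay": 0, "az": 0, "jaw": 0.08},
    {"tx": 0, "ty": 0, "tz": 0.01, "ax": 0, "ay": 0, "az": 0, "jaw": 0.08},
    {"tx": 0, "ty": 0, "tz": 0.009, "ax": 0, "ay": 0, "az": 0, "jaw": 0.08},
    {"tx": 0, "ty": 0, "tz": 0, "ax": 0, "ay": 0, "az": 0, "jaw": 0.08},
    {"tx": 0, "ty": 0, "tz": 0, "ax": 0, "ay": 0, "az": 0, "jaw": 0.08}
  ]
}}

```text
t: 7.2
eef_pos: [0.4675, -0.1453, 0.0338]
tool_rot: [0.722, 0.692, -0.0, -0.001]
contact_force: [-0.2, -0.3, -0.4]
gripper_width: 0.936
grip_force: 0.0
```

Emit:
{"op": "play_rows", "data": {
  "commands": [
    {"tx": 0, "ty": 0, "tz": 0, "ax": 0, "ay": 0, "az": 0, "jaw": 0.045},
    {"tx": 0, "ty": 0, "tz": 0, "ax": 0, "ay": 0, "az": 0, "jaw": 0.045},
    {"tx": 0, "ty": 0, "tz": 0, "ax": 0, "ay": 0, "az": 0, "jaw": 0.02},
    {"tx": 0, "ty": 0, "tz": 0, "ax": 0, "ay": 0, "az": 0, "jaw": 0.02},
    {"tx": 0, "ty": 0, "tz": 0, "ax": 0, "ay": 0, "az": 0, "jaw": 0.02},
    {"tx": 0, "ty": 0, "tz": 0, "ax": 0, "ay": 0, "az": 0, "jaw": 0.02}
  ],
  "newtons": 20
}}

```text
t: 7.7
eef_pos: [0.4682, -0.1467, 0.035]
tool_rot: [0.722, 0.691, 0.0, 0.0]
contact_force: [-0.3, 0.9, 5.2]
gripper_width: 0.348
grip_force: 21.2
```

Emit:
{"op": "play_rows", "data": {
  "commands": [
    {"tx": 0, "ty": 0, "tz": -0.0005, "ax": 0, "ay": 0, "az": 0.027, "jaw": 0.02},
    {"tx": 0, "ty": 0, "tz": 0, "ax": 0, "ay": 0, "az": 0.027, "jaw": 0.02},
    {"tx": 0.01, "ty": 0.006, "tz": 0, "ax": 0, "ay": 0, "az": 0, "jaw": 0.02},
    {"tx": 0.01, "ty": 0.006, "tz": 0, "ax": 0, "ay": 0, "az": 0, "jaw": 0.02},
    {"tx": 0.01, "ty": 0.006, "tz": 0, "ax": 0, "ay": 0, "az": 0, "jaw": 0.02},
    {"tx": 0.01, "ty": 0.006, "tz": 0, "ax": 0, "ay": 0, "az": 0, "jaw": 0.02},
    {"tx": 0.01, "ty": 0.006, "tz": 0, "ax": 0, "ay": 0, "az": 0, "jaw": 0.02},
    {"tx": 0.01, "ty": 0.006, "tz": 0, "ax": 0, "ay": 0, "az": 0, "jaw": 0.02},
    {"tx": 0.01, "ty": 0.006, "tz": 0, "ax": 0, "ay": 0, "az": 0, "jaw": 0.02},
    {"tx": 0.01, "ty": 0.005, "tz": 0, "ax": 0, "ay": 0, "az": 0, "jaw": 0.02},
    {"tx": 0, "ty": 0, "tz": 0, "ax": 0, "ay": 0, "az": 0, "jaw": 0.02},
    {"tx": 0, "ty": 0, "tz": 0, "ax": 0, "ay": 0, "az": 0, "jaw": 0.02}
  ]
}}

```text
t: 8.7
eef_pos: [0.5239, -0.0694, 0.035]
tool_rot: [0.74, 0.673, 0.002, -0.0]
contact_force: [1.8, 3.0, 2.9]
gripper_width: 0.344
grip_force: 21.0
```

Emit:
{"op": "play_rows", "data": {
  "commands": [
    {"tx": 0, "ty": 0.001, "tz": 0, "ax": 0, "ay": 0, "az": 0, "jaw": 0.02},
    {"tx": 0, "ty": 0.001, "tz": 0, "ax": 0, "ay": 0, "az": 0, "jaw": 0.02},
    {"tx": 0, "ty": 0.001, "tz": 0, "ax": 0, "ay": 0, "az": 0, "jaw": 0.02},
    {"tx": 0, "ty": 0, "tz": 0, "ax": 0, "ay": 0, "az": 0, "jaw": 0.02}
  ]
}}

```text
t: 9.03
eef_pos: [0.5239, -0.0699, 0.035]
tool_rot: [0.741, 0.672, 0.001, -0.002]
contact_force: [-3.1, 6.3, 9.6]
gripper_width: 0.347
grip_force: 21.8
```

```bash
python3 look.py w4
```

```text
9.03 [-0.255  0.433 -0.378  0.763  0.004  1.413] [ 0.5239 -0.0699  0.035 ] [ 0.995 -0.097 -0.002] [-3.08  6.28  9.64]
```

View pics/w4.png

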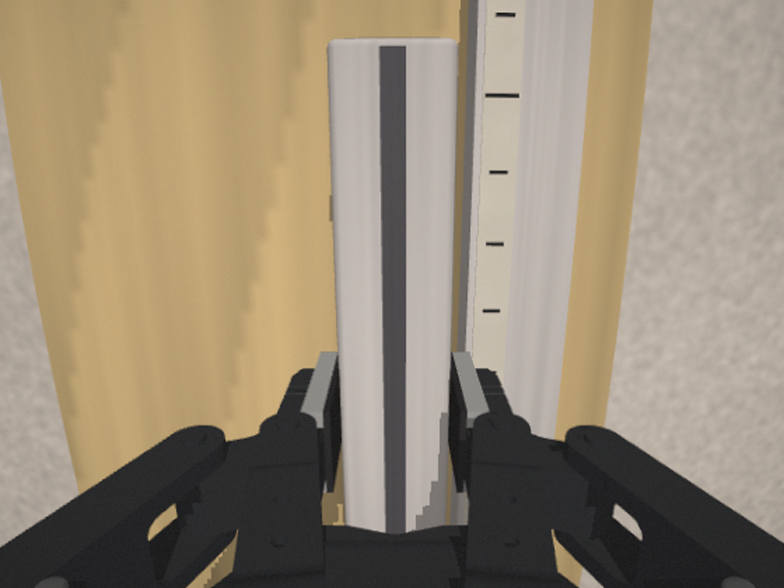

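The view shows the bar's right edge at column 457 and the rail face at about 470, so a small gap remains. The right fingertip is catching the rail's edge. I'll back off, release, and regrip 6 mm higher so the fingertip clears the rail top.

Emit:
{"op": "play_rows", "data": {
  "commands": [
    {"tx": 0, "ty": -0.002, "tz": 0, "ax": 0, "ay": 0, "az": 0, "jaw": 0.02},
    {"tx": 0, "ty": -0.003, "tz": 0, "ax": 0, "ay": 0, "az": 0, "jaw": 0.02},
    {"tx": 0, "ty": 0, "tz": 0, "ax": 0, "ay": 0, "az": 0, "jaw": 0.042},
    {"tx": 0, "ty": 0, "tz": -0.003, "ax": 0, "ay": 0, "az": 0, "jaw": 0.042},
    {"tx": 0, "ty": 0, "tz": -0.003, "ax": 0, "ay": 0, "az": 0, "jaw": 0.042},
    {"tx": 0, "ty": 0, "tz": 0, "ax": 0, "ay": 0, "az": 0, "jaw": 0.042}
  ]
}}

```text
t: 9.58
eef_pos: [0.5203, -0.0715, 0.0411]
tool_rot: [0.741, 0.672, -0.0, 0.0]
contact_force: [0.6, 0.2, -0.2]
gripper_width: 0.494
grip_force: 0.0
```

Emit:
{"op": "play_rows", "data": {
  "commands": [
    {"tx": 0, "ty": 0, "tz": 0, "ax": 0, "ay": 0, "az": 0, "jaw": 0.02},
    {"tx": 0, "ty": 0, "tz": 0, "ax": 0, "ay": 0, "az": 0, "jaw": 0.02},
    {"tx": 0, "ty": 0, "tz": 0, "ax": 0, "ay": 0, "az": 0, "jaw": 0.02},
    {"tx": 0, "ty": 0, "tz": 0, "ax": 0, "ay": 0, "az": 0, "jaw": 0.02}
  ]
}}

```text
t: 9.92
eef_pos: [0.5207, -0.0714, 0.041]
tool_rot: [0.741, 0.672, 0.0, 0.0]
contact_force: [0.6, -1.4, 1.5]
gripper_width: 0.344
grip_force: 22.4
```

Emit:
{"op": "play_rows", "data": {
  "commands": [
    {"tx": 0, "ty": 0.001, "tz": 0, "ax": 0, "ay": 0, "az": 0, "jaw": 0.02},
    {"tx": 0, "ty": 0.001, "tz": 0, "ax": 0, "ay": 0, "az": 0, "jaw": 0.02},
    {"tx": 0, "ty": 0.001, "tz": 0, "ax": 0, "ay": 0, "az": 0, "jaw": 0.02},
    {"tx": 0, "ty": 0.001, "tz": 0, "ax": 0, "ay": 0, "az": 0, "jaw": 0.02},
    {"tx": 0, "ty": 0.001, "tz": 0, "ax": 0, "ay": 0, "az": 0, "jaw": 0.02},
    {"tx": 0, "ty": 0, "tz": 0, "ax": 0, "ay": 0, "az": 0, "jaw": 0.02}
  ]
}}

```text
t: 10.42
eef_pos: [0.5227, -0.0715, 0.041]
tool_rot: [0.741, 0.672, -0.002, -0.002]
contact_force: [-7.6, -0.9, 11.1]
gripper_width: 0.344
grip_force: 23.4
```

Run:
```python
from h import *
c=load('w4');k=1/1.4
th=np.radians(84.4); fy=np.array([np.cos(th),np.sin(th)]); fx=np.array([fy[1],-fy[0]]); o=np.array([.5514,-.0335])
f=lambda p,z:np.array([(( q[:2]-o)@fx,(q[:2]-o)@fy) for q in onz(c,np.array(p)*k,z)]).round(4)
print('bar R',f([(457,45),(450,340)],.052),'bar L',f([(329,45),(340,340)],.052))
im=cv2.imread('pics/w4.png')
for row in (20,45,200,340): print(row,[int(v) for v in im[row,440:520:3].mean(1)])
print(r.get_state()['ft_torque'])
```

```text
bar R [[-0.0099  0.0506]
 [-0.0095 -0.0204]] bar L [[-0.0387  0.0506]
 [-0.038  -0.0204]]
20 [144, 148, 151, 156, 157, 158, 156, 102, 103, 102, 98, 100, 102, 179, 178, 174, 186, 184, 184, 184, 184, 184, 184, 183, 182, 183, 183]
45 [178, 178, 176, 176, 170, 159, 122, 106, 104, 101, 100, 99, 128, 180, 180, 169, 184, 185, 183, 183, 183, 183, 183, 181, 183, 184, 184]
200 [184, 182, 181, 176, 166, 113, 109, 107, 104, 105, 110, 188, 188, 171, 191, 191, 192, 189, 190, 188, 189, 188, 191, 188, 191, 187, 182]
340 [183, 182, 177, 163, 107, 107, 103, 102, 105, 185, 187, 178, 184, 185, 186, 186, 185, 184, 185, 185, 185, 183, 183, 181, 180, 179, 178]
[-0.01833834  1.53355209 -0.04753216]
```

Run:
```python
from h import *
im=r.capture('wrist'); np.savez('w5.npz',*cam('wrist'))
c=r.get_state(); print(c['t'])
cv2.imwrite('pics/w5.png',cv2.resize(im[0:300,280:400],(320,800))[:600] if 0 else cv2.resize(im[60:360,200:420],(586,800))[:600])
```

```text
10.4667
```

View pics/w5.png

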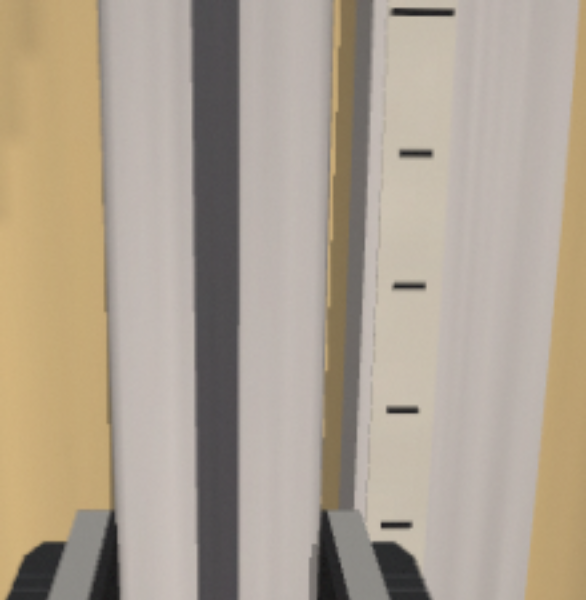

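The crop shows the bar parallel to the rail with a gap of roughly 6 mm, and the right finger's tip over the rail's edge, blocking. I'll let go and push instead with shut fingers from the robot side.

Emit:
{"op": "play_rows", "data": {
  "commands": [
    {"tx": 0, "ty": -0.004, "tz": 0, "ax": 0, "ay": 0, "az": 0, "jaw": 0.02},
    {"tx": 0, "ty": 0, "tz": 0, "ax": 0, "ay": 0, "az": 0, "jaw": 0.045},
    {"tx": 0, "ty": 0, "tz": 0, "ax": 0, "ay": 0, "az": 0, "jaw": 0.045},
    {"tx": 0, "ty": 0, "tz": 0, "ax": 0, "ay": 0, "az": 0, "jaw": 0.045},
    {"tx": 0, "ty": 0, "tz": -0.02, "ax": 0, "ay": 0, "az": 0, "jaw": 0.045},
    {"tx": 0, "ty": 0, "tz": -0.02, "ax": 0, "ay": 0, "az": 0, "jaw": 0},
    {"tx": 0, "ty": -0.02, "tz": -0.015, "ax": 0, "ay": 0, "az": 0, "jaw": 0},
    {"tx": 0, "ty": -0.02, "tz": 0, "ax": 0, "ay": 0, "az": 0, "jaw": 0},
    {"tx": 0, "ty": 0, "tz": 0, "ax": 0, "ay": 0, "az": 0, "jaw": 0},
    {"tx": 0, "ty": 0, "tz": 0.015, "ax": 0, "ay": 0, "az": 0, "jaw": 0},
    {"tx": 0, "ty": 0, "tz": 0.02, "ax": 0, "ay": 0, "az": 0, "jaw": 0},
    {"tx": 0, "ty": 0, "tz": 0.02, "ax": 0, "ay": 0, "az": 0, "jaw": 0},
    {"tx": 0, "ty": 0, "tz": 0.01, "ax": 0, "ay": 0, "az": 0, "jaw": 0},
    {"tx": 0, "ty": 0, "tz": 0, "ax": 0, "ay": 0, "az": 0, "jaw": 0}
  ]
}}

```text
t: 11.63
eef_pos: [0.4798, -0.0668, 0.0281]
tool_rot: [0.741, 0.672, -0.001, -0.002]
contact_force: [-1.0, 0.8, 0.0]
gripper_width: 0.001
grip_force: 0.0
```

Emit:
{"op": "play_rows", "data": {
  "commands": [
    {"tx": 0, "ty": 0.003, "tz": 0, "ax": 0, "ay": 0, "az": 0, "jaw": 0},
    {"tx": 0, "ty": 0.003, "tz": 0, "ax": 0, "ay": 0, "az": 0, "jaw": 0},
    {"tx": 0, "ty": 0.003, "tz": 0, "ax": 0, "ay": 0, "az": 0, "jaw": 0},
    {"tx": 0, "ty": 0.003, "tz": 0, "ax": 0, "ay": 0, "az": 0, "jaw": 0},
    {"tx": 0, "ty": 0.001, "tz": 0, "ax": 0, "ay": 0, "az": 0, "jaw": 0},
    {"tx": 0, "ty": 0.001, "tz": 0, "ax": 0, "ay": 0, "az": 0, "jaw": 0},
    {"tx": 0, "ty": 0.001, "tz": 0, "ax": 0, "ay": 0, "az": 0, "jaw": 0},
    {"tx": 0, "ty": 0.001, "tz": 0, "ax": 0, "ay": 0, "az": 0, "jaw": 0},
    {"tx": 0, "ty": 0, "tz": 0, "ax": 0, "ay": 0, "az": 0, "jaw": 0}
  ]
}}

```text
t: 12.38
eef_pos: [0.4975, -0.0689, 0.0309]
tool_rot: [0.741, 0.672, 0.0, -0.0]
contact_force: [-2.3, 0.0, 3.3]
gripper_width: 0.003
grip_force: 1.4
```

Emit:
{"op": "play_rows", "data": {
  "commands": [
    {"tx": 0, "ty": 0.001, "tz": 0, "ax": 0, "ay": 0, "az": 0, "jaw": 0},
    {"tx": 0, "ty": 0.001, "tz": 0, "ax": 0, "ay": 0, "az": 0, "jaw": 0},
    {"tx": 0, "ty": 0.001, "tz": 0, "ax": 0, "ay": 0, "az": 0, "jaw": 0},
    {"tx": 0, "ty": 0, "tz": 0, "ax": 0, "ay": 0, "az": 0, "jaw": 0},
    {"tx": 0, "ty": 0, "tz": 0, "ax": 0, "ay": 0, "az": 0, "jaw": 0}
  ]
}}

```text
t: 12.8
eef_pos: [0.5008, -0.0692, 0.0307]
tool_rot: [0.741, 0.672, 0.0, 0.0]
contact_force: [-2.1, 0.5, -0.0]
gripper_width: -0.001
grip_force: 0.7
```

Emit:
{"op": "play_rows", "data": {
  "commands": [
    {"tx": 0, "ty": 0.001, "tz": 0, "ax": 0, "ay": 0, "az": 0, "jaw": 0},
    {"tx": 0, "ty": 0.001, "tz": 0, "ax": 0, "ay": 0, "az": 0, "jaw": 0},
    {"tx": 0, "ty": 0, "tz": 0, "ax": 0, "ay": 0, "az": 0, "jaw": 0},
    {"tx": 0, "ty": 0, "tz": 0, "ax": 0, "ay": 0, "az": 0, "jaw": 0}
  ]
}}

```text
t: 13.13
eef_pos: [0.5018, -0.0693, 0.0306]
tool_rot: [0.741, 0.672, -0.0, -0.001]
contact_force: [-4.5, 0.0, 2.7]
gripper_width: -0.003
grip_force: 2.4
```

Emit:
{"op": "play_rows", "data": {
  "commands": [
    {"tx": 0, "ty": 0.001, "tz": 0, "ax": 0, "ay": 0, "az": 0, "jaw": 0},
    {"tx": 0, "ty": 0.001, "tz": 0, "ax": 0, "ay": 0, "az": 0, "jaw": 0},
    {"tx": 0, "ty": 0, "tz": 0, "ax": 0, "ay": 0, "az": 0, "jaw": 0},
    {"tx": 0, "ty": 0, "tz": 0, "ax": 0, "ay": 0, "az": 0, "jaw": 0}
  ]
}}

```text
t: 13.47
eef_pos: [0.5017, -0.0693, 0.0304]
tool_rot: [0.741, 0.672, -0.002, -0.002]
contact_force: [-9.9, 1.1, 7.5]
gripper_width: 0.0
grip_force: 4.8
```

Emit:
{"op": "play_rows", "data": {
  "commands": [
    {"tx": 0, "ty": -0.006, "tz": 0, "ax": 0, "ay": 0, "az": 0, "jaw": 0},
    {"tx": 0, "ty": -0.006, "tz": -0.01, "ax": 0, "ay": 0, "az": 0, "jaw": 0},
    {"tx": 0, "ty": 0, "tz": -0.025, "ax": 0, "ay": 0, "az": 0, "jaw": 0},
    {"tx": -0.0165, "ty": 0, "tz": -0.015, "ax": 0, "ay": 0, "az": 0, "jaw": 0},
    {"tx": -0.0325, "ty": 0.01, "tz": 0, "ax": 0, "ay": 0, "az": 0, "jaw": 0},
    {"tx": -0.0325, "ty": 0.01, "tz": 0, "ax": 0, "ay": 0, "az": 0, "jaw": 0},
    {"tx": -0.0325, "ty": 0.01, "tz": 0, "ax": 0, "ay": 0, "az": 0, "jaw": 0},
    {"tx": 0, "ty": 0, "tz": 0, "ax": 0, "ay": 0, "az": 0, "jaw": 0},
    {"tx": 0, "ty": 0, "tz": 0.02, "ax": 0, "ay": 0, "az": 0, "jaw": 0},
    {"tx": 0, "ty": 0, "tz": 0.018, "ax": 0, "ay": 0, "az": 0, "jaw": 0},
    {"tx": 0, "ty": 0, "tz": 0.01, "ax": 0, "ay": 0, "az": 0, "jaw": 0},
    {"tx": 0, "ty": 0, "tz": 0, "ax": 0, "ay": 0, "az": 0, "jaw": 0}
  ]
}}

```text
t: 14.47
eef_pos: [0.51, -0.184, 0.0312]
tool_rot: [0.741, 0.672, -0.0, -0.001]
contact_force: [0.7, -0.2, -0.7]
gripper_width: -0.002
grip_force: 0.0
```

Run:
```python
from h import *
c=load('w2');k=1/1.4
th=np.radians(84.4); fy=np.array([np.cos(th),np.sin(th)]); fx=np.array([fy[1],-fy[0]]); o=np.array([.5514,-.0335])
f=lambda p,z:np.array([(( q[:2]-o)@fx,(q[:2]-o)@fy) for q in onz(c,np.array(p)*k,z)]).round(4)
print(f([(270,317),(265,308),(265,300)],.104), f([(265,308)],.115))
```

```text
[[ 0.      0.1534]
 [-0.0024  0.1586]
 [-0.0021  0.1632]] [[0.0005 0.1624]]
```

Emit:
{"op": "play_rows", "data": {
  "commands": [
    {"tx": 0.004, "ty": 0, "tz": 0, "ax": 0, "ay": 0, "az": 0, "jaw": 0},
    {"tx": 0.004, "ty": 0, "tz": 0, "ax": 0, "ay": 0, "az": 0, "jaw": 0},
    {"tx": 0.004, "ty": 0, "tz": 0, "ax": 0, "ay": 0, "az": 0, "jaw": 0},
    {"tx": 0.005, "ty": 0, "tz": 0, "ax": 0, "ay": 0, "az": 0, "jaw": 0},
    {"tx": 0.005, "ty": 0, "tz": 0, "ax": 0, "ay": 0, "az": 0, "jaw": 0},
    {"tx": 0.005, "ty": 0, "tz": 0, "ax": 0, "ay": 0, "az": 0, "jaw": 0},
    {"tx": 0.005, "ty": 0, "tz": 0, "ax": 0, "ay": 0, "az": 0, "jaw": 0},
    {"tx": 0.005, "ty": 0, "tz": 0, "ax": 0, "ay": 0, "az": 0, "jaw": 0},
    {"tx": 0.005, "ty": 0, "tz": 0, "ax": 0, "ay": 0, "az": 0, "jaw": 0},
    {"tx": 0.005, "ty": 0, "tz": 0, "ax": 0, "ay": 0, "az": 0, "jaw": 0},
    {"tx": 0.005, "ty": 0, "tz": 0, "ax": 0, "ay": 0, "az": 0, "jaw": 0},
    {"tx": 0.005, "ty": 0, "tz": 0, "ax": 0, "ay": 0, "az": 0, "jaw": 0},
    {"tx": 0.003, "ty": 0, "tz": 0, "ax": 0, "ay": 0, "az": 0, "jaw": 0}
  ]
}}

```text
t: 15.55
eef_pos: [0.5171, -0.1244, 0.0327]
tool_rot: [0.741, 0.672, 0.0, -0.0]
contact_force: [-0.5, -3.7, 2.0]
gripper_width: 0.001
grip_force: 1.4
```

Emit:
{"op": "play_rows", "data": {
  "commands": [
    {"tx": 0.004, "ty": 0, "tz": 0, "ax": 0, "ay": 0, "az": 0, "jaw": 0},
    {"tx": 0.004, "ty": 0, "tz": 0, "ax": 0, "ay": 0, "az": 0, "jaw": 0},
    {"tx": 0.004, "ty": 0, "tz": 0, "ax": 0, "ay": 0, "az": 0, "jaw": 0},
    {"tx": 0.004, "ty": 0, "tz": 0, "ax": 0, "ay": 0, "az": 0, "jaw": 0},
    {"tx": 0.004, "ty": 0, "tz": 0, "ax": 0, "ay": 0, "az": 0, "jaw": 0},
    {"tx": 0.004, "ty": 0, "tz": 0, "ax": 0, "ay": 0, "az": 0, "jaw": 0},
    {"tx": 0.004, "ty": 0, "tz": 0, "ax": 0, "ay": 0, "az": 0, "jaw": 0},
    {"tx": 0.004, "ty": 0, "tz": 0, "ax": 0, "ay": 0, "az": 0, "jaw": 0},
    {"tx": 0.004, "ty": 0, "tz": 0, "ax": 0, "ay": 0, "az": 0, "jaw": 0},
    {"tx": 0.003, "ty": 0, "tz": 0, "ax": 0, "ay": 0, "az": 0, "jaw": 0},
    {"tx": 0.002, "ty": 0, "tz": 0, "ax": 0, "ay": 0, "az": 0, "jaw": 0},
    {"tx": 0, "ty": 0, "tz": 0, "ax": 0, "ay": 0, "az": 0, "jaw": 0}
  ]
}}

```text
t: 16.55
eef_pos: [0.5211, -0.0835, 0.0327]
tool_rot: [0.741, 0.672, 0.0, -0.0]
contact_force: [0.1, -0.4, -0.1]
gripper_width: -0.0
grip_force: 0.3
```

```bash
python3 look.py w6
```

```text
16.55 [-2.800e-01  4.320e-01 -3.860e-01  7.530e-01  1.000e-03  1.388e+00] [ 0.5211 -0.0835  0.0327] [ 0.995 -0.097 -0.   ] [ 0.15 -0.4  -0.14]
```

View pics/w6.png

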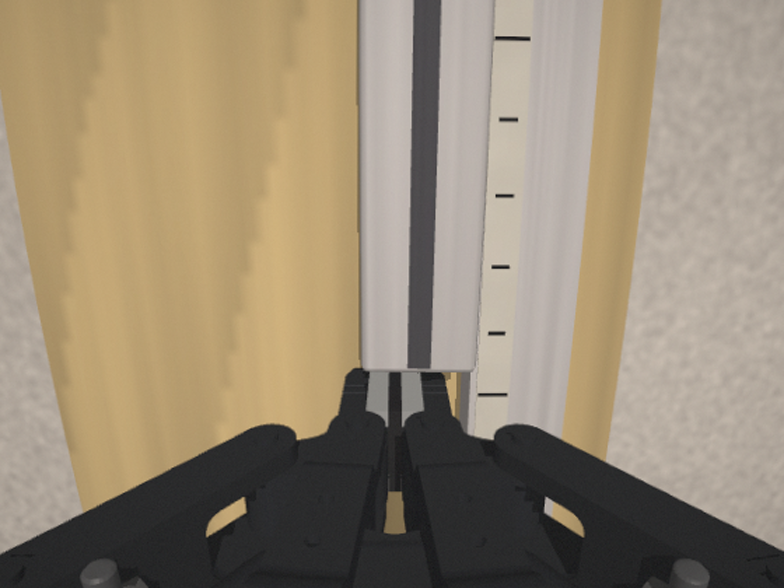

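The bar lies against the rail with no bed visible between them (rail edge at columns 478–495), and the fingers meet its end at (415,370). By the geometry, about 15 mm remains to the pin.

Emit:
{"op": "play_rows", "data": {
  "commands": [
    {"tx": 0.002, "ty": 0, "tz": 0, "ax": 0, "ay": 0, "az": 0, "jaw": 0},
    {"tx": 0.002, "ty": 0, "tz": 0, "ax": 0, "ay": 0, "az": 0, "jaw": 0},
    {"tx": 0.002, "ty": 0, "tz": 0, "ax": 0, "ay": 0, "az": 0, "jaw": 0},
    {"tx": 0.002, "ty": 0, "tz": 0, "ax": 0, "ay": 0, "az": 0, "jaw": 0},
    {"tx": 0.002, "ty": 0, "tz": 0, "ax": 0, "ay": 0, "az": 0, "jaw": 0},
    {"tx": 0.001, "ty": 0, "tz": 0, "ax": 0, "ay": 0, "az": 0, "jaw": 0},
    {"tx": 0.001, "ty": 0, "tz": 0, "ax": 0, "ay": 0, "az": 0, "jaw": 0}
  ]
}}

```text
t: 17.18
eef_pos: [0.5221, -0.0721, 0.0326]
tool_rot: [0.741, 0.672, -0.0, -0.0]
contact_force: [0.2, -1.6, -1.0]
gripper_width: 0.0
grip_force: 0.7
```

Emit:
{"op": "play_rows", "data": {
  "commands": [
    {"tx": 0.0007, "ty": 0, "tz": 0, "ax": 0, "ay": 0, "az": 0, "jaw": 0},
    {"tx": 0.0007, "ty": 0, "tz": 0, "ax": 0, "ay": 0, "az": 0, "jaw": 0},
    {"tx": 0.0006, "ty": 0, "tz": 0, "ax": 0, "ay": 0, "az": 0, "jaw": 0}
  ]
}}

```text
t: 17.43
eef_pos: [0.5224, -0.0703, 0.0327]
tool_rot: [0.741, 0.672, 0.0, -0.0]
contact_force: [0.5, -1.9, -1.4]
gripper_width: -0.0
grip_force: 0.7
```

Emit:
{"op": "play_rows", "data": {
  "commands": [
    {"tx": 0.0007, "ty": 0, "tz": 0, "ax": 0, "ay": 0, "az": 0, "jaw": 0},
    {"tx": 0.0007, "ty": 0, "tz": 0, "ax": 0, "ay": 0, "az": 0, "jaw": 0},
    {"tx": 0.0006, "ty": 0, "tz": 0, "ax": 0, "ay": 0, "az": 0, "jaw": 0}
  ]
}}

```text
t: 17.68
eef_pos: [0.5227, -0.0684, 0.0328]
tool_rot: [0.741, 0.672, 0.0, -0.0]
contact_force: [-0.2, -1.2, -0.4]
gripper_width: 0.002
grip_force: 0.7
```

Emit:
{"op": "play_rows", "data": {
  "commands": [
    {"tx": 0.0007, "ty": 0, "tz": 0, "ax": 0, "ay": 0, "az": 0, "jaw": 0},
    {"tx": 0.0007, "ty": 0, "tz": 0, "ax": 0, "ay": 0, "az": 0, "jaw": 0},
    {"tx": 0.0006, "ty": 0, "tz": 0, "ax": 0, "ay": 0, "az": 0, "jaw": 0}
  ]
}}

```text
t: 17.93
eef_pos: [0.5229, -0.0664, 0.0328]
tool_rot: [0.741, 0.672, -0.0, 0.0]
contact_force: [-0.5, -2.0, -1.2]
gripper_width: 0.001
grip_force: 0.8
```

Emit:
{"op": "play_rows", "data": {
  "commands": [
    {"tx": 0.0007, "ty": 0, "tz": 0, "ax": 0, "ay": 0, "az": 0, "jaw": 0},
    {"tx": 0.0007, "ty": 0, "tz": 0, "ax": 0, "ay": 0, "az": 0, "jaw": 0}
  ]
}}

```text
t: 18.1
eef_pos: [0.5231, -0.065, 0.0328]
tool_rot: [0.741, 0.672, -0.0, 0.0]
contact_force: [-0.4, -2.3, -1.2]
gripper_width: -0.004
grip_force: 0.9
```

Emit:
{"op": "play_rows", "data": {
  "commands": [
    {"tx": 0.0007, "ty": 0, "tz": 0, "ax": 0, "ay": 0, "az": 0, "jaw": 0},
    {"tx": 0.0007, "ty": 0, "tz": 0, "ax": 0, "ay": 0, "az": 0, "jaw": 0}
  ]
}}

```text
t: 18.27
eef_pos: [0.5232, -0.0636, 0.0328]
tool_rot: [0.741, 0.672, 0.0, 0.0]
contact_force: [-0.1, -1.8, -0.2]
gripper_width: 0.0
grip_force: 0.9
```

Emit:
{"op": "play_rows", "data": {
  "commands": [
    {"tx": 0.0007, "ty": 0, "tz": 0, "ax": 0, "ay": 0, "az": 0, "jaw": 0},
    {"tx": 0.0007, "ty": 0, "tz": 0, "ax": 0, "ay": 0, "az": 0, "jaw": 0}
  ]
}}

```text
t: 18.43
eef_pos: [0.5233, -0.0622, 0.0328]
tool_rot: [0.741, 0.672, 0.0, 0.0]
contact_force: [-0.0, -1.8, -1.1]
gripper_width: 0.001
grip_force: 1.0
```

Emit:
{"op": "play_rows", "data": {
  "commands": [
    {"tx": 0.0007, "ty": 0, "tz": 0, "ax": 0, "ay": 0, "az": 0, "jaw": 0},
    {"tx": 0.0007, "ty": 0, "tz": 0, "ax": 0, "ay": 0, "az": 0, "jaw": 0}
  ]
}}

```text
t: 18.6
eef_pos: [0.5234, -0.0608, 0.0328]
tool_rot: [0.741, 0.672, -0.0, 0.0]
contact_force: [0.4, -1.6, -1.2]
gripper_width: -0.004
grip_force: 1.4
```

Emit:
{"op": "play_rows", "data": {
  "commands": [
    {"tx": 0.0007, "ty": 0, "tz": 0, "ax": 0, "ay": 0, "az": 0, "jaw": 0}
  ]
}}

```text
t: 18.68
eef_pos: [0.5235, -0.0608, 0.0328]
tool_rot: [0.741, 0.672, -0.001, 0.001]
contact_force: [0.0, -4.7, 0.1]
gripper_width: -0.0
grip_force: 2.8
```

Emit:
{"op": "play_rows", "data": {
  "commands": [
    {"tx": 0.0007, "ty": 0, "tz": 0, "ax": 0, "ay": 0, "az": 0, "jaw": 0}
  ]
}}

```text
t: 18.77
eef_pos: [0.5236, -0.0607, 0.0329]
tool_rot: [0.741, 0.672, -0.001, 0.001]
contact_force: [-0.5, -6.7, -1.4]
gripper_width: -0.003
grip_force: 3.8
```

Emit:
{"op": "play_rows", "data": {
  "commands": [
    {"tx": 0.0006, "ty": 0, "tz": 0, "ax": 0, "ay": 0, "az": 0, "jaw": 0},
    {"tx": 0, "ty": 0, "tz": 0, "ax": 0, "ay": 0, "az": 0, "jaw": 0},
    {"tx": 0, "ty": 0, "tz": 0, "ax": 0, "ay": 0, "az": 0, "jaw": 0}
  ]
}}

```text
t: 19.02
eef_pos: [0.5238, -0.0608, 0.033]
tool_rot: [0.741, 0.671, -0.001, 0.002]
contact_force: [-1.2, -7.2, -0.8]
gripper_width: 0.001
grip_force: 3.8
```

Emit:
{"op": "play_rows", "data": {
  "commands": [
    {"tx": -0.005, "ty": 0, "tz": 0, "ax": 0, "ay": 0, "az": 0, "jaw": 0},
    {"tx": -0.01, "ty": 0, "tz": -0.01, "ax": 0, "ay": 0, "az": 0, "jaw": 0},
    {"tx": 0, "ty": 0, "tz": -0.03, "ax": 0, "ay": 0, "az": 0, "jaw": 0},
    {"tx": 0, "ty": -0.013, "tz": -0.03, "ax": 0, "ay": 0, "az": 0, "jaw": 0},
    {"tx": 0.03, "ty": -0.012, "tz": -0.03, "ax": 0, "ay": 0, "az": 0, "jaw": 0},
    {"tx": 0.03, "ty": -0.012, "tz": 0, "ax": 0, "ay": 0, "az": 0, "jaw": 0},
    {"tx": 0.03, "ty": 0, "tz": 0, "ax": 0, "ay": 0, "az": 0, "jaw": 0},
    {"tx": 0.026, "ty": 0, "tz": 0, "ax": 0, "ay": 0, "az": 0, "jaw": 0},
    {"tx": 0, "ty": 0, "tz": 0, "ax": 0, "ay": 0, "az": 0, "jaw": 0},
    {"tx": 0, "ty": 0, "tz": 0, "ax": 0, "ay": 0, "az": 0, "jaw": 0}
  ]
}}

```text
t: 19.85
eef_pos: [0.4974, 0.0445, 0.132]
tool_rot: [0.74, 0.673, 0.001, 0.0]
contact_force: [0.1, 0.4, 0.6]
gripper_width: -0.0
grip_force: 0.0
```

```bash
python3 look.py w7
```

```text
19.85 [-3.800e-02  2.800e-01 -3.230e-01  9.670e-01  1.000e-03  1.628e+00] [0.4974 0.0445 0.132 ] [ 0.995 -0.095  0.001] [0.07 0.35 0.6 ]
```

View pics/w7.png

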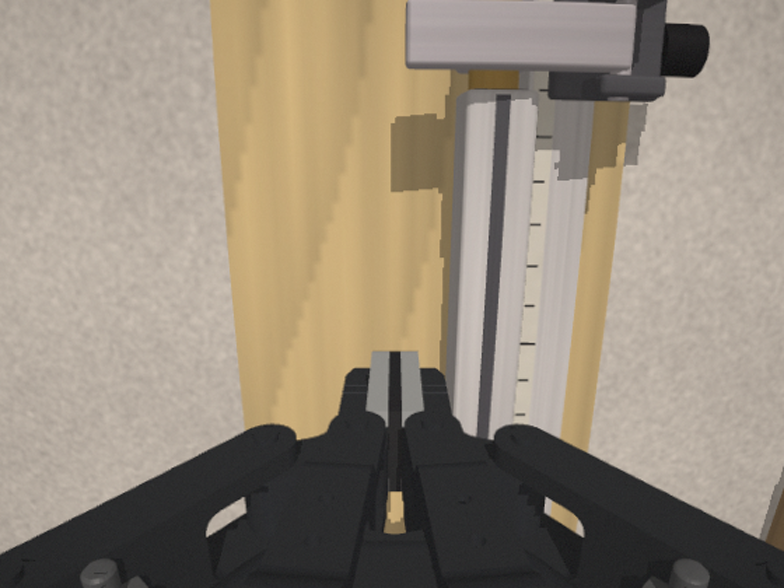

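The flag is level at (520,35), the bar's end meets the brass screw at (495,90) with no pin visible, and the bar lies along the rail. One light press at mid-length will make sure it is snug.

Emit:
{"op": "play_rows", "data": {
  "commands": [
    {"tx": 0, "ty": 0, "tz": 0.03, "ax": 0, "ay": 0, "az": 0, "jaw": 0},
    {"tx": 0, "ty": 0, "tz": 0.03, "ax": 0, "ay": 0, "az": 0, "jaw": 0},
    {"tx": 0, "ty": 0, "tz": 0.025, "ax": 0, "ay": 0, "az": 0, "jaw": 0},
    {"tx": 0, "ty": 0, "tz": 0.015, "ax": 0, "ay": 0, "az": 0, "jaw": 0},
    {"tx": 0, "ty": 0.004, "tz": 0, "ax": 0, "ay": 0, "az": 0, "jaw": 0},
    {"tx": 0, "ty": 0.004, "tz": 0, "ax": 0, "ay": 0, "az": 0, "jaw": 0},
    {"tx": 0, "ty": 0.003, "tz": 0, "ax": 0, "ay": 0, "az": 0, "jaw": 0},
    {"tx": 0, "ty": 0.001, "tz": 0, "ax": 0, "ay": 0, "az": 0, "jaw": 0},
    {"tx": 0, "ty": 0.001, "tz": 0, "ax": 0, "ay": 0, "az": 0, "jaw": 0},
    {"tx": 0, "ty": 0.001, "tz": 0, "ax": 0, "ay": 0, "az": 0, "jaw": 0}
  ]
}}

```text
t: 20.73
eef_pos: [0.5119, 0.0421, 0.0321]
tool_rot: [0.741, 0.672, 0.001, 0.0]
contact_force: [-1.1, -0.4, 0.7]
gripper_width: 0.002
grip_force: 0.7
```

Emit:
{"op": "play_rows", "data": {
  "commands": [
    {"tx": 0, "ty": 0.001, "tz": 0, "ax": 0, "ay": 0, "az": 0, "jaw": 0},
    {"tx": 0, "ty": 0.001, "tz": 0, "ax": 0, "ay": 0, "az": 0, "jaw": 0},
    {"tx": 0, "ty": 0, "tz": 0, "ax": 0, "ay": 0, "az": 0, "jaw": 0}
  ]
}}

```text
t: 20.98
eef_pos: [0.5123, 0.0421, 0.0311]
tool_rot: [0.741, 0.672, -0.0, -0.0]
contact_force: [-2.6, 1.0, 1.5]
gripper_width: -0.001
grip_force: 1.5
```

Emit:
{"op": "play_rows", "data": {
  "commands": [
    {"tx": 0, "ty": 0.001, "tz": 0, "ax": 0, "ay": 0, "az": 0, "jaw": 0},
    {"tx": 0, "ty": 0.001, "tz": 0, "ax": 0, "ay": 0, "az": 0, "jaw": 0},
    {"tx": 0, "ty": 0, "tz": 0, "ax": 0, "ay": 0, "az": 0, "jaw": 0}
  ]
}}

```text
t: 21.23
eef_pos: [0.5124, 0.0421, 0.0306]
tool_rot: [0.741, 0.672, -0.002, -0.002]
contact_force: [-7.8, 0.5, 5.7]
gripper_width: 0.001
grip_force: 3.7
```

Emit:
{"op": "play_rows", "data": {
  "commands": [
    {"tx": 0, "ty": -0.006, "tz": 0, "ax": 0, "ay": 0, "az": 0, "jaw": 0},
    {"tx": 0, "ty": -0.006, "tz": -0.01, "ax": 0, "ay": 0, "az": 0, "jaw": 0},
    {"tx": 0, "ty": 0, "tz": -0.025, "ax": 0, "ay": 0, "az": 0, "jaw": 0},
    {"tx": -0.016, "ty": 0, "tz": -0.015, "ax": 0, "ay": 0, "az": 0, "jaw": 0},
    {"tx": -0.0325, "ty": 0.01, "tz": 0, "ax": 0, "ay": 0, "az": 0, "jaw": 0},
    {"tx": -0.0325, "ty": 0.01, "tz": 0, "ax": 0, "ay": 0, "az": 0, "jaw": 0},
    {"tx": -0.0325, "ty": 0.009, "tz": 0, "ax": 0, "ay": 0, "az": 0, "jaw": 0},
    {"tx": 0, "ty": 0, "tz": 0, "ax": 0, "ay": 0, "az": 0, "jaw": 0},
    {"tx": 0, "ty": 0, "tz": 0.02, "ax": 0, "ay": 0, "az": 0, "jaw": 0},
    {"tx": 0, "ty": 0, "tz": 0.018, "ax": 0, "ay": 0, "az": 0, "jaw": 0},
    {"tx": 0, "ty": 0, "tz": 0.01, "ax": 0, "ay": 0, "az": 0, "jaw": 0},
    {"tx": 0, "ty": 0, "tz": 0, "ax": 0, "ay": 0, "az": 0, "jaw": 0},
    {"tx": 0, "ty": 0, "tz": 0, "ax": 0, "ay": 0, "az": 0, "jaw": 0}
  ]
}}

```text
t: 22.32
eef_pos: [0.5205, -0.0723, 0.0332]
tool_rot: [0.741, 0.672, -0.0, -0.0]
contact_force: [-0.8, 0.6, -0.1]
gripper_width: -0.001
grip_force: 0.0
```

11.5 mm to the contact found before (-0.0608).

Emit:
{"op": "play_rows", "data": {
  "commands": [
    {"tx": 0.003, "ty": 0, "tz": 0, "ax": 0, "ay": 0, "az": 0, "jaw": 0},
    {"tx": 0.003, "ty": 0, "tz": 0, "ax": 0, "ay": 0, "az": 0, "jaw": 0},
    {"tx": 0.002, "ty": 0, "tz": 0, "ax": 0, "ay": 0, "az": 0, "jaw": 0},
    {"tx": 0.001, "ty": 0, "tz": 0, "ax": 0, "ay": 0, "az": 0, "jaw": 0},
    {"tx": 0.001, "ty": 0, "tz": 0, "ax": 0, "ay": 0, "az": 0, "jaw": 0},
    {"tx": 0.001, "ty": 0, "tz": 0, "ax": 0, "ay": 0, "az": 0, "jaw": 0},
    {"tx": 0, "ty": 0, "tz": 0, "ax": 0, "ay": 0, "az": 0, "jaw": 0}
  ]
}}

```text
t: 22.9
eef_pos: [0.522, -0.0617, 0.0332]
tool_rot: [0.741, 0.672, 0.0, 0.0]
contact_force: [0.4, -0.0, 0.5]
gripper_width: -0.003
grip_force: 0.0
```

Emit:
{"op": "play_rows", "data": {
  "commands": [
    {"tx": 0.0007, "ty": 0, "tz": 0, "ax": 0, "ay": 0, "az": 0, "jaw": 0},
    {"tx": 0.0007, "ty": 0, "tz": 0, "ax": 0, "ay": 0, "az": 0, "jaw": 0}
  ]
}}

```text
t: 23.07
eef_pos: [0.5221, -0.0608, 0.0332]
tool_rot: [0.741, 0.672, -0.0, 0.0]
contact_force: [-0.2, -2.6, 0.0]
gripper_width: 0.001
grip_force: 1.2
```

Contact is at the same place, so the stop has not moved. One more gentle press.

Emit:
{"op": "play_rows", "data": {
  "commands": [
    {"tx": 0.0007, "ty": 0, "tz": 0, "ax": 0, "ay": 0, "az": 0, "jaw": 0},
    {"tx": 0.0006, "ty": 0, "tz": 0, "ax": 0, "ay": 0, "az": 0, "jaw": 0},
    {"tx": 0.0006, "ty": 0, "tz": 0, "ax": 0, "ay": 0, "az": 0, "jaw": 0},
    {"tx": 0, "ty": 0, "tz": 0, "ax": 0, "ay": 0, "az": 0, "jaw": 0}
  ]
}}

```text
t: 23.4
eef_pos: [0.5221, -0.0606, 0.0332]
tool_rot: [0.741, 0.671, -0.002, 0.001]
contact_force: [-2.4, -7.5, -0.0]
gripper_width: 0.0
grip_force: 3.6
```

Emit:
{"op": "play_rows", "data": {
  "commands": [
    {"tx": -0.005, "ty": 0, "tz": 0, "ax": 0, "ay": 0, "az": 0, "jaw": 0},
    {"tx": -0.015, "ty": 0, "tz": 0, "ax": 0, "ay": 0, "az": 0, "jaw": 0},
    {"tx": -0.01, "ty": 0, "tz": -0.03, "ax": 0, "ay": 0, "az": 0, "jaw": 0},
    {"tx": 0, "ty": 0, "tz": -0.04, "ax": 0, "ay": 0, "az": 0, "jaw": 0},
    {"tx": 0, "ty": 0, "tz": -0.04, "ax": 0, "ay": 0, "az": 0, "jaw": 0},
    {"tx": 0, "ty": 0, "tz": 0, "ax": 0, "ay": 0, "az": 0, "jaw": 0},
    {"tx": 0, "ty": 0, "tz": 0, "ax": 0, "ay": 0, "az": 0, "jaw": 0}
  ]
}}

```text
t: 23.98
eef_pos: [0.5219, -0.0889, 0.146]
tool_rot: [0.741, 0.672, 0.002, 0.002]
contact_force: [0.3, -0.5, -1.2]
gripper_width: 0.001
grip_force: 0.0
```

```bash
python3 -c "
from bench import r
print(r.hand_in())"
```

```text
the job is handed in; nothing more can be done
None
```

I flipped the flag fully down, slid the bar snug along the fence and pressed it home on the stop at about 7.5 N (measured at the fingers), with no sign of the stop shifting, then handed the job in at about 24 s; no verdict was returned.

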